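# Hardness reading on a clamped wheel hub

### The arm

A 6-joint arm with a two-finger parallel gripper is mounted at the origin on the work surface. World frame = base frame: x ahead of the robot, y to its left, z up, the work surface at z = 0. Lengths are in m, angles in rad, forces in N, time in s.
With the tool pointing down it reaches from about 0.275 to 0.875 m from the base axis. Payload 12.5 kg.
Tool frame: the origin (TCP) lies midway between the tips of the shut fingers; the grasp point (between the pads) lies 19 mm behind it (pinch_z is the z of the grasp point in the tool frame, in m); z points along the fingers, y is the line along which they close (so a half turn about z gives the same grasp; the last joint's range is limited). The gripper opens to 85 mm and grips with 20 to 120 N. Pads are 22 mm wide; open, the fingers measure 114 mm over their backs; the gripper's body (76 mm by 85 mm) begins 54 mm behind the grasp point. The pads swing forward as they close: fully open they stand 13 mm farther back than shut.
Start: joints at [-1.267, 0.351, 1.652, -0, 1.139, -0.085], TCP at [0.209, -0.509, 0.231] pointing down, gripper open.
Joint ranges: [-2.75, 2.75], [-0.79, 2.1], [0.01, 2.65], [-1.57, 4.71], [0.07, 3.14], [-2.87, 2.87]. Speed limits (rad/s): [2.22, 2.22, 2.79, 3.14, 3.14, 3.14].

### API

Orientations are given as a rotation vector (axis times angle).
In Python, from bench import * gives the robot as it stands.
- The arm moves only by the tool step_arm, never from a script. Its argument "targets" is a list that holds one entry, the list of rows, each a list of 5 numbers: the closure, from -1 (fully open) to 1 (shut), then the shift along the tool's x, y, z in units of 25 mm (1.0 is 25 mm), then the turn about the tool's z in units of 5 degrees (1.0 is 5 degrees). A call has 1 to 5 rows; each row is the pose to reach, as a shift and turn from the pose commanded when the call began, along the tool's axes at that moment; what a row does not reach only later rows make up. A row lasts 1/12 s, in which the tool goes at most 41.7 mm and 7.16 degrees, less where a joint would pass 70% of its speed; a pose out of reach is approached as far as the arm can. A call with a gripper value outside its range is refused whole. The fingers move at their own pace and stop on an object; "squeeze" is the grip in N (left out, the last holds). Time passes only in rows, so rows that repeat a pose let the fingers close. It gives the time, the measured TCP pose, the force, the opening and the grip force at its end, in the units of the state.
- sense(): the state, without advancing time (a new reading comes with each control period).
- capture(name): name is "side" or "top"; returns the picture (480x640x3 uint8, red, green, blue); there is no depth.
- calibration(name): a dict with "K" (3x3 intrinsics, pixels), "pose" (4x4, takes a point from camera to world coordinates). Camera axes: x right, y up, looking along -z (the intrinsics and any distortion apply to the point x, -y, -z); pixel columns grow to the right and rows downward; lengths in m; the calibration is good to about 2 mm. A picture is of the moment at which its call begins. calibration takes no time and is no camera call.
- finish_job(): hands the job in; it is judged then, once.
Trained networks look in the newest picture that a camera, given by its name, has taken for a name from the list of things; names that differ only in an ending like _2 or _b are one class to them, and where a whole thing is asked for, a point or a joint stands for the part that bears it (a point fixed in the world has none). Each returns a list of dicts, best first, with "conf" (0 to 1); they miss things now and then, are a little off and sometimes report something else, mostly with a low value. They report only what shows in the picture. A call takes as long as a camera call. They do not tell look-alikes from the thing itself.
- outline_of(camera, label): "mask" (480x640 bool, what is visible of it) and "rect" ([centre column, centre row, width, height] in pixels, round what is visible of it).
The state is a dict: "time_s": time; "q": joint angles; "dq": joint speeds; "joint_efforts": joint torques, N m; "eef_pos": TCP position; "eef_rot": TCP orientation; "force": force on the tool from outside, world axes, zero at the start; "wrist_torque": the same for the moment, N m; "grip_width": finger opening in m; "finger_force": force on a finger pad.
Only numpy, scipy, OpenCV 4.12 (cv2) and the standard library are available. Lean on these libraries where they do the work, as an engineer would, in place of code of your own. Each camera call takes 0.05 s, during which the arm holds its last target. There are 200 camera calls.

### The job

Lift the hardness-tester probe out of its rest and take a reading on the flat end of the hub's spindle in the vice: with the probe square to that face and its nose on the middle of it, gently push until the sprung nose has gone about half of its 10 mm travel in, and hold it still there for a good one and a half seconds. Then lay the probe back in its rest with the nose free, and leave everything else on the bench where it is.

Things in the scene. Friction and masses are not known exactly. Their poses are not given: they have to be found in the camera images.
- probe: Hand-held hardness-tester probe, 300 g: grey square body 150 long, 30 x 30; behind it a black tail cap (24 across, 18 long), in front a steel sleeve (22 across, 30 long) and a thin sprung nose (12 across). Origin: centre of the square body, near the centre of mass; x along the body towards the nose, z up (display side) in its rest. Nose tip 127 from the origin when not pressed.
- probe_tip (a point): The rounded tip of the probe's sprung nose (moves in with it); axes as the probe's.
- probe_nose (a joint): How far the sprung nose is pushed into the probe, m: 0 = out, 0.010 = fully in. It begins to move at about 2 N and is fully in at about 9 N (0.7 N per mm).
- rest: Fixed aluminium rest: base 150 x 80 x 8 with two U-shaped saddles 14 thick, 48 either side of the middle along x; fingers fit between them. Saddle floor 50 above the bench, slot 40 wide, side lugs up to 73. Origin: centre of the underside; x along the probe's length, z up. The probe's origin lies 65 above it, nose to +x (either way round fits).
- vice: Fixed grey bench vice with a tilting head, base 150 x 170. Origin: centre of the underside; tilt axis 130 above it, across the cheeks (along y). The head leans so that the clamped hub points along the vice's +x and upwards by 20 to 34 degrees.
- jaw_axis (a point): On the hub's axis at the front of the jaws, 70 before the tilt axis; x out along the hub, square to the spindle's flat end; y level. The hub: dark flange 100 across, five studs at radius 36, in its middle a steel spindle 34 across whose flat end stands 18 beyond the studs. That end is 80 to 110 out from here along x: it differs each time, is not measured, and must be felt or seen.
- hammer: Bystander: hammer lying on its side, origin at its underside.
- wrench: Bystander: open-ended spanner lying flat.
- screwdriver: Bystander: screwdriver lying flat.
- bearing: Bystander: loose steel bearing ring, 72 across and 18 high, lying flat.
- spray_can: Bystander: plain grey can, 60 across, 170 high, upright.
- cup: Bystander: open steel cup, 80 across, 70 high, upright.
- nut: Bystander: dark steel cone nut, 34 across, 22 high.
Things that resemble listed ones, but are neither listed nor needed, are in the scene too. Of the things that look like the probe, the largest one is meant.

How it is judged:
On the way, in this order (a step that is already met when the one before it is completed fails the run):
1. the probe is lifted clear of its rest (z of probe in the frame of rest above 0.1 m and value of joint probe_nose below 0.0015 m), for 0.1 s.
2. the nose tip is held on the spindle's flat end, within 8 mm of its middle, the probe within 0.12 rad of square to it, the nose pushed in 2.5 to 8 mm, still, for 1 s (y of probe_tip in the frame of jaw_axis between -0.008 and 0.008 m and z of probe_tip in the frame of jaw_axis between -0.008 and 0.008 m and x of probe_tip in the frame of jaw_axis between 0.07 and 0.12 m and angle between the x axis of probe and the x axis of jaw_axis, either way round below 0.12 rad and value of joint probe_nose between 0.0025 and 0.008 m and contact force between probe and vice above 1.5 N and linear speed of probe below 0.012 m/s and angular speed of probe below 0.15 rad/s), for 1 s.
At the end, for the whole second after the job is handed in: The probe lies released and at rest in both saddles of its rest, either way round: its middle within 20 mm along and 10 mm across the rest's middle and 60 to 70 mm above the rest's underside, within 0.12 rad of the rest's direction, its nose out (pressed less than 1 mm) (x of probe in the frame of rest between -0.02 and 0.02 m and y of probe in the frame of rest between -0.01 and 0.01 m and z of probe in the frame of rest between 0.06 and 0.07 m and angle between the x axis of probe and the x axis of rest, either way round below 0.12 rad and linear speed of probe below 0.02 m/s and value of joint probe_nose below 0.001 m); the robot touches nothing.
It fails at once if the probe is rammed against the hub or vice (over 20 N) (contact force between probe and vice above 20 N).
It fails at once if a bystander is moved more than 20 mm (distance of any of hammer, wrench, screwdriver, bearing, spray_can, cup, nut from where it was at the start of the episode above 0.02 m).
It also fails if it takes over 48 s, if anything falls off the work surface, if the arm or the gripper's body presses on something with over 40 N, if the wrist force passes 120 N, or if a joint passes its speed limit or range.

## Working session

There is one attempt and no reset: what is moved stays moved. The work goes in short steps, Python scripts to look and compute and a tool call to move; the robot and the scene stay as the last step left them, time stands still between calls to the robot, and variables do not carry over. Pictures are saved under pics/ and viewed, at most 10 in all, crops included, and the job is handed in when it is done.

Besides the shell and the picture viewer there is one more tool, called after "Call:" in YAML: its name, and indented under it one key for each argument. step_arm: Moves the arm, as the interface text tells. Its arguments: {"type":"object","properties":{"targets":{"type":"array"},"squeeze":{"type":"number"}},"required":["targets"]}

```bash
mkdir -p pics; ls
python3 - <<'E'
from bench import *
import cv2,numpy as np
s=sense();print({k:np.round(v,3) for k,v in s.items()})
ims=[]
for n in("top","side"):
    im=capture(n);cv2.imwrite(f"pics/{n}0.png",im[:,:,::-1]);c=calibration(n);print(n,{k:np.round(v,4).tolist() if not isinstance(v,str) else v for k,v in c.items()})
    for l in("probe","rest","vice"):
        for d in outline_of(n,l):print(n,l,round(d["conf"],2),np.round(d["rect"],1))
E
```

```text
pics
{'time_s': np.float64(0.0), 'q': array([-1.267,  0.351,  1.652, -0.   ,  1.139, -0.085]), 'dq': array([ 0.   ,  0.001, -0.001, -0.001, -0.001,  0.002]), 'joint_efforts': array([-1.0000e-03, -5.0610e+01, -2.9141e+01, -0.0000e+00,  5.0000e-03,
       -0.0000e+00]), 'eef_pos': array([ 0.208, -0.509,  0.231]), 'eef_rot': array([-3.081, -0.607,  0.   ]), 'force': array([-0.139,  0.801, -0.487]), 'wrist_torque': array([ 0.012,  0.048, -0.011]), 'finger_force': np.float64(0.0), 'grip_width': np.float64(0.085)}
top {'K': [[532.1319, 0.0, 321.232], [0.0, 532.1319, 235.592], [0.0, 0.0, 1.0]], 'pose': [[-0.0092, 0.9977, -0.0674, 0.5109], [-0.9998, -0.0102, -0.0157, -0.1375], [-0.0163, 0.0672, 0.9976, 1.3217], [0.0, 0.0, 0.0, 1.0]]}
top probe 0.86 [307.4 261.2  64.5  10.1]
top probe 0.6 [518.9 271.   28.   57.6]
top probe 0.59 [201.4 175.4  44.9  36.8]
top rest 0.91 [396.9 246.1  63.5  61.9]
top vice 0.85 [213.8 302.   91.8 100.7]
side {'K': [[446.9003, 0.0, 320.1363], [0.0, 446.9003, 235.1581], [0.0, 0.0, 1.0]], 'pose': [[-0.9319, 0.2004, -0.3023, 0.2277], [-0.3626, -0.5351, 0.763, 0.7148], [-0.0089, 0.8207, 0.5713, 0.7121], [0.0, 0.0, 0.0, 1.0]]}
side probe 0.76 [339.8 207.2  31.9  42.1]
side probe 0.67 [386.3 178.8  44.8  10. ]
side probe 0.54 [326.1 313.8 118.9 163.1]
side rest 0.92 [341.5 220.   35.7  41.4]
side rest 0.42 [266.4 261.7  27.3  26.8]
side rest 0.23 [182.7 385.  148.7  51.4]
side rest 0.22 [281.5 215.9  21.7  36.4]
side vice 0.93 [327.  313.9 119.3 163.5]
```

View pics/top0.png

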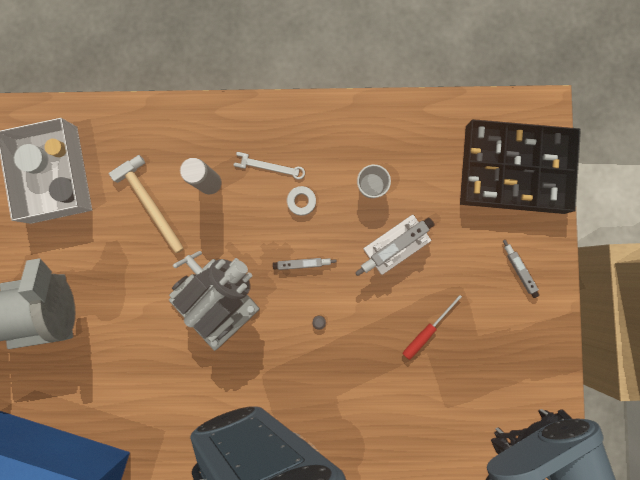

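View pics/side0.png

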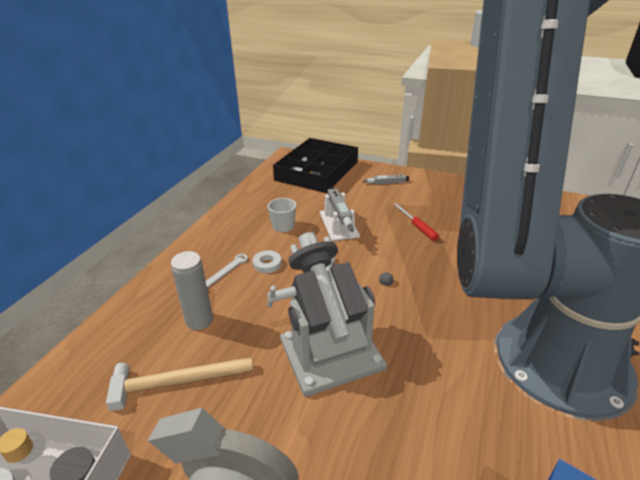

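Run:
```python
import cv2,numpy as np
t=cv2.imread("pics/top0.png");s=cv2.imread("pics/side0.png")
a=cv2.resize(t[205:285,345:445],(400,320),interpolation=3)
b=cv2.resize(t[240:360,155:275],(400,400),interpolation=3)
c=cv2.resize(s[175:250,310:370],(256,320),interpolation=3)
d=cv2.resize(s[225:395,260:400],(400,486),interpolation=3)
o=np.zeros((600,800,3),np.uint8)
e=cv2.resize(b,(280,280));o[:320,:400]=a;o[320:600,:280]=e;o[:486,400:]=d;o[320:,280:400]=0
c=cv2.resize(c,(112,140));o[330:470,284:396]=c
cv2.imwrite("pics/crop0.png",o)
```

```text
(no output)
```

View pics/crop0.png

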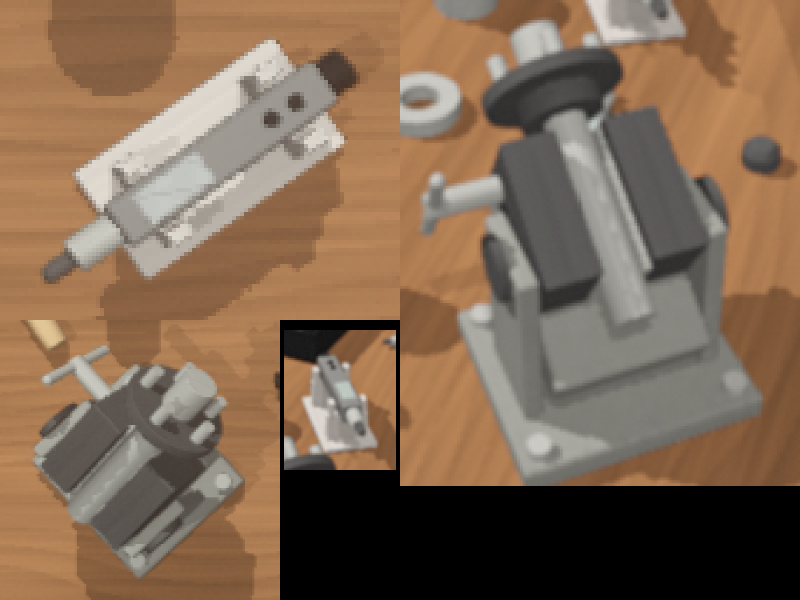

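```bash
cat > h.py <<'E'
from bench import *
import numpy as np,cv2
from scipy.optimize import least_squares
def ray(n,p):
    c=calibration(n);K=np.array(c["K"]);T=np.array(c["pose"])
    d=c.get("dist",None)
    u=np.linalg.solve(K,[p[0],p[1],1.]);v=T[:3,:3]@[u[0],-u[1],-1]
    return T[:3,3],v/np.linalg.norm(v)
def onz(n,p,z):
    o,v=ray(n,p);return o+v*(z-o[2])/v[2]
def tri(pt,ps):
    o1,v1=ray("top",pt);o2,v2=ray("side",ps)
    A=np.stack([v1,-v2],1);s=np.linalg.lstsq(A,o2-o1,rcond=None)[0]
    a=o1+v1*s[0];b=o2+v2*s[1];return (a+b)/2,np.linalg.norm(a-b)
def proj(n,P):
    c=calibration(n);K=np.array(c["K"]);T=np.array(c["pose"])
    q=(np.atleast_2d(P)-T[:3,3])@T[:3,:3];u=(K@np.stack([q[:,0],-q[:,1],-q[:,2]])).T
    return u[:,:2]/u[:,2:]
E
python3 - <<'E'
from h import *
np.set_printoptions(precision=4,suppress=True)
print(calibration("top").keys())
R=[onz("top",p,.008) for p in [(363.75,248.75),(413.75,215),(431.25,240),(382,274.5)]]
print("rest",np.array(R),np.mean(R,0)); 
for i in range(4):d=R[(i+1)%4]-R[i];print(np.linalg.norm(d),np.degrees(np.arctan2(d[1],d[0])))
n,t=onz("top",(356.3,273.7),.065),onz("top",(432.5,221),.065);d=n-t
print("probe tip,tail",n,t,np.linalg.norm(d),np.degrees(np.arctan2(d[1],d[0])))
S=lambda x,y:(260+x/2.857,225+y/2.857)
print("spindle end",tri((240.7,264.9),S(138,30)))
print("shaft tail",tri((191.4,323.6),S(232,320)))
for nm,p in(("top r",(259.1,310.7)),("top b",(215,350.1))):print(nm,onz("top",p,.015))
for p in((58,310),(128,485),(362,400)):print("side",onz("side",S(*p),0.0))
# crop c: scale 112/60
print("nose tip tri",tri((356.3,273.7),(310+(362-284)/1.867,175+(435-330)/1.867)),"tail",tri((430.5,223),(310+(325-284)/1.867,175+(357-330)/1.867)))
E
```

```text
dict_keys(['K', 'pose'])
rest [[ 0.566  -0.2215  0.008 ]
 [ 0.6483 -0.3463  0.008 ]
 [ 0.5859 -0.388   0.008 ]
 [ 0.5022 -0.2654  0.008 ]] [ 0.5756 -0.3053  0.008 ]
0.14948449277029344 -56.58184782360474
0.07505536331995406 -146.22106158859495
0.14846583771298716 124.32172362285876
0.07740985217519389 34.53566690527522
probe tip,tail [ 0.505  -0.1995  0.065 ] [ 0.6276 -0.3811  0.065 ] 0.21912963742762578 124.0209562941592
spindle end (array([0.522 , 0.0481, 0.205 ]), np.float64(0.009188725150084249))
shaft tail (array([0.3972, 0.1815, 0.0983]), np.float64(0.005312626067413157))
top r [0.4168 0.0365 0.015 ]
top b [0.3224 0.1442 0.015 ]
side [0.5512 0.1337 0.    ]
side [0.4442 0.2537 0.    ]
side [0.3201 0.134  0.    ]
nose tip tri (array([ 0.5037, -0.2001,  0.0605]), np.float64(0.0027587661686111938)) tail (array([ 0.6217, -0.3758,  0.0691]), np.float64(0.0018414986463679331))
```

Three probe-like things show in the top view: (307,263) and (519,270) are both shorter, and (397,246) lies in the white rest. That last one is about 220 mm long overall and is the largest, so it is the one meant. The crop confirms this: nose at (356,274), black tail at (432,222). I am moving above it now.

Call:
step_arm:
  targets:
    - [[-1, 1.6, -0.09, 0, -1.4], [-1, 3.2, -0.18, 0, -2.8], [-1, 4.8, -0.27, 0, -4.2], [-1, 6.4, -0.36, 0, -5.6], [-1, 8.0, -0.45, 0, -7.0]]

```text
time_s: 0.82
eef_pos: [0.3908, -0.4216, 0.2314]
eef_rot: [2.753, 1.514, 0.0]
force: [0.2, -1.0, 1.0]
grip_width: 0.0851
finger_force: 0.0
```

Call:
step_arm:
  targets:
    - [[-1, 1.3, 0.8, 0, -1.4], [-1, 2.6, 1.6, 0, -2.8], [-1, 3.9, 2.4, 0, -4.2], [-1, 5.2, 3.2, 0, -5.6], [-1, 6.5, 4.0, 0, -7.0]]

```text
time_s: 1.23
eef_pos: [0.5629, -0.3388, 0.2313]
eef_rot: [2.17, 2.272, -0.0]
force: [-0.1, -0.7, 0.1]
grip_width: 0.0854
finger_force: 0.0
```

Call:
step_arm:
  targets:
    - [[-1, 0.25, 0.6, 0, -1.4], [-1, 0.49, 1.18, 0.8, -2.8], [-1, 0.49, 1.18, 2.0, -4.2], [-1, 0.49, 1.18, 3.2, -5.6], [-1, 0.49, 1.18, 4.4, -6.34]]

```text
time_s: 1.65
eef_pos: [0.5905, -0.3262, 0.12]
eef_rot: [1.465, 2.779, -0.0]
force: [0.4, -0.6, -0.2]
grip_width: 0.0854
finger_force: 0.0
```

Run:
```python
from h import *
s=sense();print(s["time_s"],s["eef_pos"],s["eef_rot"],s["q"])
t=capture("top");d=capture("side");cv2.imwrite("pics/top1.png",t[:,:,::-1]);cv2.imwrite("pics/side1.png",d[:,:,::-1])
a=cv2.resize(t[205:285,345:445],(400,320),interpolation=3)
b=cv2.resize(d[150:250,295:395],(400,400),interpolation=3)
o=np.zeros((400,800,3),np.uint8);o[:320,:400]=a;o[:,400:]=b;cv2.imwrite("pics/c1.png",o[:,:,::-1])
```

```text
1.65 [ 0.59049205 -0.32624371  0.11998603] [ 1.46496831e+00  2.77877385e+00 -7.21160026e-05] [-5.73731059e-01  6.91372014e-01  1.38934573e+00 -2.19507457e-05
  1.06057150e+00 -1.17417721e+00]
```

View pics/c1.png

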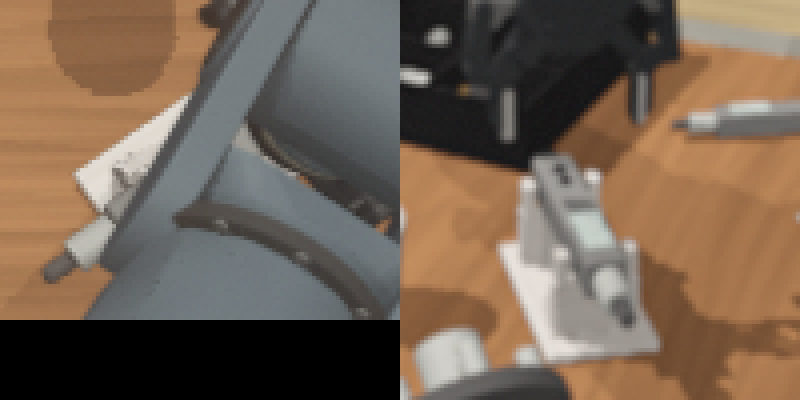

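Call:
step_arm:
  targets:
    - [[-1, 0, 0, 1.2, 0], [-1, 0, 0, 2.3, 0], [-1, 0, 0, 2.96, 0], [-0.3, 0, 0, 2.96, 0], [0.2, 0, 0, 2.96, 0]]
  squeeze: 20

```text
time_s: 2.17
eef_pos: [0.5908, -0.327, 0.0487]
eef_rot: [1.478, 2.771, -0.0]
force: [-0.3, -0.0, -0.6]
grip_width: 0.0637
finger_force: 0.0
```

Call:
step_arm:
  targets:
    - [[0.28, 0, 0, 0, 0], [0.3, 0, 0, 0, 0], [0.3, 0, 0, 0, 0]]

```text
time_s: 2.42
eef_pos: [0.5912, -0.3271, 0.0492]
eef_rot: [1.475, 2.771, -0.0]
force: [1.7, -0.1, 4.3]
grip_width: 0.03
finger_force: 3.0
```

Call:
step_arm:
  targets:
    - [[0.3, 0, 0, 0, 0], [0.3, 0, 0, 0, 0]]

```text
time_s: 2.58
eef_pos: [0.5912, -0.3271, 0.0492]
eef_rot: [1.474, 2.771, -0.0]
force: [-0.4, 0.9, 7.2]
grip_width: 0.0303
finger_force: 5.3
```

Call:
step_arm:
  targets:
    - [[0.3, 0, 0, -0.3, 0], [0.3, 0, 0, -0.6, 0], [0.3, 0, 0, -0.9, 0], [0.3, 0, 0, -1.2, 0], [0.3, 0, 0, -1.2, 0]]

```text
time_s: 3.0
eef_pos: [0.591, -0.3271, 0.0794]
eef_rot: [1.474, 2.771, -0.0]
force: [0.6, -1.3, -0.4]
grip_width: 0.0302
finger_force: 3.3
```

Run:
```python
from h import *
s=sense();print(s["time_s"],s["eef_pos"],s["force"],s["grip_width"],s["finger_force"])
d=capture("side");cv2.imwrite("pics/side2.png",d[:,:,::-1])
t=capture("top")
b=cv2.resize(d[150:250,295:395],(400,400),interpolation=3)
a=cv2.resize(t[205:285,345:445],(400,320),interpolation=3)
o=np.zeros((400,800,3),np.uint8);o[:320,:400]=a;o[:,400:]=b;cv2.imwrite("pics/c2.png",o[:,:,::-1])
```

```text
3.0 [ 0.59096793 -0.32710215  0.07940638] [ 0.64934484 -1.32974574 -0.38512143] 0.030213492444709642 3.33743155002594
```

View pics/c2.png

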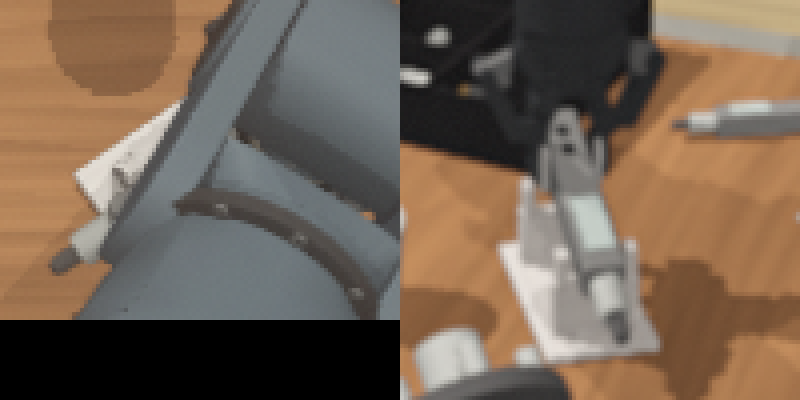

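Run:
```python
import cv2,numpy as np
t=cv2.imread("pics/top0.png");s=cv2.imread("pics/side0.png")
o=np.zeros((580,800,3),np.uint8)
o[:480,:400]=cv2.resize(t[240:360,165:265],None,fx=4,fy=4,interpolation=2)
o[:580,400:]=cv2.resize(s[228:373,280:380],None,fx=4,fy=4,interpolation=2)
for i in range(0,800,80):
    for j in range(0,580,80): o[j,i]=(0,255,255);cv2.circle(o,(i,j),1,(0,255,255),-1)
cv2.imwrite("pics/c3.png",o)
```

```text
(no output)
```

View pics/c3.png

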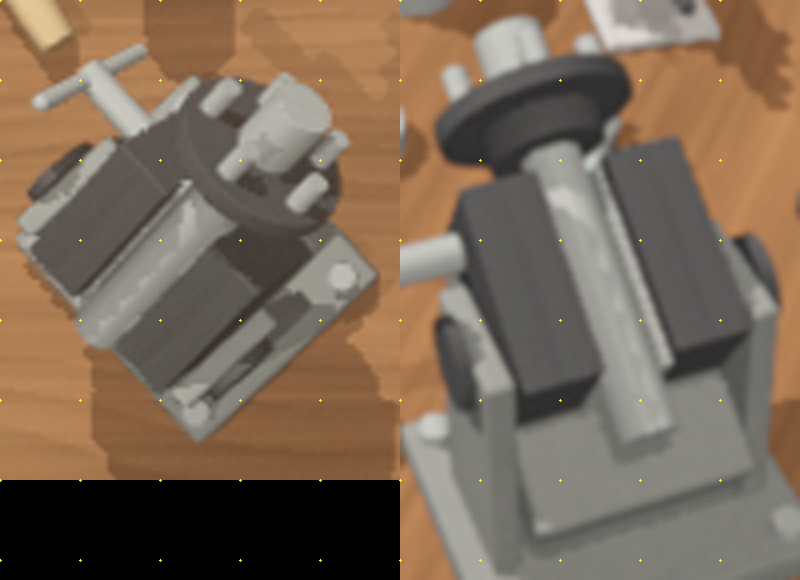

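Run:
```python
from h import *
np.set_printoptions(precision=4,suppress=True)
T=lambda x,y:(165+x/4,240+y/4);S=lambda x,y:(180+x/4,228+y/4)
def plane(n,a,b):
    o,u=ray(n,a);_,v=ray(n,b);m=np.cross(u,v);return m/np.linalg.norm(m),o
n1,o1=plane("top",T(302,106),T(94,325));n2,o2=plane("side",S(509,34),S(646,433))
d=np.cross(n1,n2);d/=np.linalg.norm(d);d*=np.sign(d[2])
p=np.linalg.lstsq(np.stack([n1,n2,d]),[n1@o1,n2@o2,d@o1*0],rcond=None)[0]
print("yaw",np.degrees(np.arctan2(d[1],d[0])),"elev",np.degrees(np.arcsin(d[2])))
for n,q in(("top",T(302,106)),("side",S(509,32)),("top",T(94,325)),("side",S(646,433))):
    o,v=ray(n,q);A=np.stack([d,-v],1);s=np.linalg.lstsq(A,o-p,rcond=None)[0];print(n,p+d*s[0])
# base: corners on top surface / bottom
print(onz("top",T(378,275),.012),onz("top",T(200,440),.012),onz("top",T(18,240),.012))
```

```text
yaw -48.0995104630175 elev 29.83855121882184
top [0.5228 0.0485 0.2153]
side [0.5163 0.0557 0.2097]
top [0.4012 0.184  0.1109]
side [0.3972 0.1885 0.1075]
[0.4213 0.0359 0.012 ] [0.3222 0.1448 0.012 ] [0.4444 0.2576 0.012 ]
```

Call:
step_arm:
  targets:
    - [[0.3, 0, 0, -0.3, 0], [0.3, 0, 0, -0.67, 0], [0.3, 0, 0, -0.67, 0]]

```text
time_s: 3.35
eef_pos: [0.5909, -0.327, 0.096]
eef_rot: [1.474, 2.772, -0.0]
force: [-0.1, -0.1, -0.3]
grip_width: 0.03
finger_force: 3.2
```

Call:
step_arm:
  targets:
    - [[0.5, 0, 0, 0, 0], [0.7, 0, 0, 0, 0], [0.7, 0, 0, 0, 0], [0.7, 0, 0, 0, 0]]
  squeeze: 60

```text
time_s: 3.68
eef_pos: [0.5909, -0.3271, 0.0951]
eef_rot: [1.475, 2.772, -0.0]
force: [0.8, -1.0, 6.7]
grip_width: 0.0292
finger_force: 60.0
```

Call:
step_arm:
  targets:
    - [[0.7, 0, 0, -0.5, 0], [0.7, 0, 0, -1.5, 0], [0.7, 0, 0, -2.7, 0], [0.7, 0, 0, -4.0, 0], [0.7, 0, 0, -5.2, 0]]

```text
time_s: 4.1
eef_pos: [0.59, -0.3265, 0.2259]
eef_rot: [-1.475, -2.773, 0.0]
force: [0.9, -0.2, -3.0]
grip_width: 0.0292
finger_force: 59.8
```

Call:
step_arm:
  targets:
    - [[0.7, 0, 0, -1.2, 0], [0.7, 0, 0, -2.2, 0], [0.7, 0, 0, -2.8, 0], [0.7, 0, 0, -2.8, 0], [0.7, 0, 0, -2.8, 0]]

```text
time_s: 4.52
eef_pos: [0.5902, -0.3266, 0.2941]
eef_rot: [1.475, 2.773, -0.0]
force: [-1.3, 0.0, -3.9]
grip_width: 0.0297
finger_force: 60.0
```

Run:
```python
from h import *
s=sense();print(s["time_s"],s["eef_pos"],s["eef_rot"],s["force"],s["grip_width"],s["finger_force"])
d=capture("side");cv2.imwrite("pics/side4.png",d[:,:,::-1])
t=capture("top");cv2.imwrite("pics/top4.png",t[:,:,::-1])
for n in("top","side"):
    for l in("probe","probe_nose"):
        for r in outline_of(n,l)[:4]:print(n,l,round(r["conf"],2),np.round(r["rect"],1))
# expected
f=np.radians(124.3);th=np.radians(30.5);D=np.array([np.cos(f)*np.cos(th),np.sin(f)*np.cos(th),-np.sin(th)])
G=s["eef_pos"]+[0,0,.019]
for n in("top","side"):print(n,np.round(proj(n,np.array([G+D*.153,G,G-D*.067])),1))
o=np.zeros((480,800,3),np.uint8)
o[:,:400]=cv2.resize(t[190:310,300:400],None,fx=4,fy=4,interpolation=2)
o[:,400:]=cv2.resize(d[80:240,270:403],(400,480),interpolation=2);cv2.imwrite("pics/c4.png",o[:,:,::-1])
```

```text
4.5167 [ 0.59016878 -0.32658442  0.29406125] [ 1.47527999e+00  2.77320274e+00 -1.23173397e-04] [-1.31416901  0.04638351 -3.91118326] 0.029650709199219524 60.021125078201294
top probe 0.93 [304.2 263.7  63.4  12.8]
top probe 0.87 [393.9 250.9  60.5  36.8]
top probe 0.58 [521.5 270.   34.1  58.2]
side probe 0.89 [387.8 177.3  45.7   7.7]
side probe 0.87 [342.2 134.2  24.6  65.3]
side probe_nose 0.37 [351.2 164.7   2.5   3.7]
top [[369.3 268.6]
 [429.3 228.6]
 [458.4 209.2]]
side [[350.9 166.1]
 [337.2 115.8]
 [331.7  95.4]]
```

View pics/c4.png

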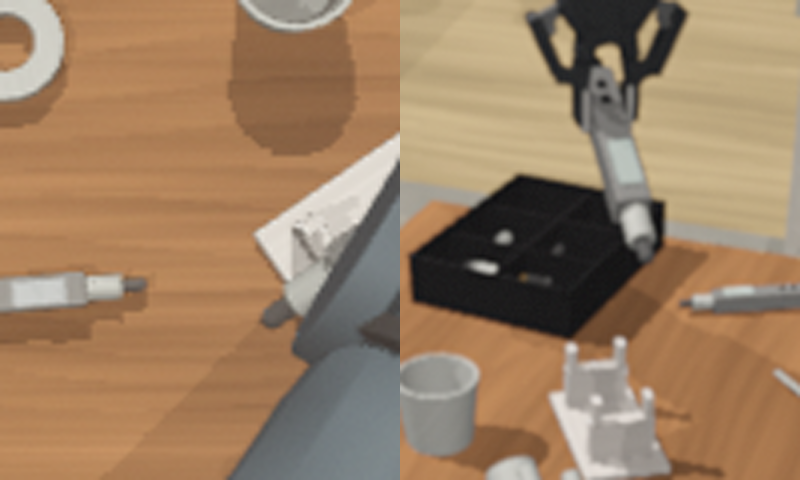

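Run:
```python
from h import *
np.set_printoptions(precision=4,suppress=True)
p,e=tri((365.7,270.5),(352.5,166));G=sense()["eef_pos"]+[0,0,.019];d=p-G
print(p,e,np.linalg.norm(d),np.degrees(np.arctan2(d[1],d[0])),np.degrees(np.arcsin(-d[2]/np.linalg.norm(d))))
# tip in side + body tail-top points
for n in("top","side"):
    m=[r for r in outline_of(n,"probe") if 330<r["rect"][0]<420 and r["rect"][2]<70 and not(n=="side" and r["rect"][1]>160)][0]["mask"]
    ys,xs=np.nonzero(m);c=np.stack([xs,ys],1).astype(float)
    v=cv2.fitLine(c.astype(np.float32),cv2.DIST_L2,0,.01,.01).ravel();print(n,v,len(c),xs.min(),xs.max(),ys.min(),ys.max())
```

```text
[ 0.511  -0.2104  0.2398] 0.0024365588613027666 0.1578624014338913 124.26285953763434 27.137287847205744
top [  0.8852  -0.4653 396.2016 251.1897] 253 366 424 232 270
side [  0.2374   0.9714 342.9695 134.467 ] 788 333 354 101 167
```

The nose was triangulated at 27° of pitch, while the hub reads about 30–31°. The tip error also suggests the grip is at −31 mm, with the pads 3 mm high. I will go back to the saddle and tilt about 3.5° more.

Call:
step_arm:
  targets:
    - [[0.7, 0, 0, 1.0, 0], [0.7, 0, 0, 2.4, 0], [0.7, 0, 0, 3.8, 0], [0.7, 0, 0, 5.2, 0], [0.7, 0, 0, 6.4, 0]]

```text
time_s: 5.33
eef_pos: [0.5897, -0.3263, 0.1316]
eef_rot: [-1.475, -2.772, -0.0]
force: [0.2, 0.3, -3.2]
grip_width: 0.0291
finger_force: 59.9
```

Call:
step_arm:
  targets:
    - [[0.7, 0, 0, 0.7, 0], [0.7, 0, 0, 1.2, 0], [0.7, 0, 0, 1.5, 0], [0.7, 0, 0, 1.5, 0]]

```text
time_s: 5.67
eef_pos: [0.59, -0.3263, 0.0957]
eef_rot: [-1.475, -2.772, -0.001]
force: [0.5, -0.3, -3.8]
grip_width: 0.0293
finger_force: 60.0
```

Call:
step_arm:
  targets:
    - [[0.3, 0, 0, 0, 0], [0.3, 0, 0, 0, 0], [0.3, 0, 0, 0, 0], [0.3, 0, 0, 0, 0]]
  squeeze: 20

```text
time_s: 6.0
eef_pos: [0.5908, -0.327, 0.0977]
eef_rot: [1.475, 2.772, -0.0]
force: [0.2, -0.0, -1.8]
grip_width: 0.0297
finger_force: 5.6
```

Call:
step_arm:
  targets:
    - [[0.3, 0, 0, -0.12, 0], [0.3, 0, 0, -0.24, 0], [0.3, 0, 0, -0.24, 0]]

```text
time_s: 6.25
eef_pos: [0.5906, -0.3268, 0.1036]
eef_rot: [1.475, 2.773, -0.0]
force: [-0.5, -0.6, -1.8]
grip_width: 0.0302
finger_force: 5.5
```

Call:
step_arm:
  targets:
    - [[0.5, 0, 0, 0, 0], [0.7, 0, 0, 0, 0], [0.7, 0, 0, 0, 0], [0.7, 0, 0, 0, 0]]
  squeeze: 60

```text
time_s: 6.58
eef_pos: [0.5905, -0.3268, 0.1029]
eef_rot: [1.475, 2.773, -0.0]
force: [0.9, -0.8, 3.4]
grip_width: 0.0292
finger_force: 59.8
```

Call:
step_arm:
  targets:
    - [[0.7, 0, 0, -0.5, 0], [0.7, 0, 0, -1.5, 0], [0.7, 0, 0, -2.7, 0], [0.7, 0, 0, -4.0, 0], [0.7, 0, 0, -5.2, 0]]

```text
time_s: 7.0
eef_pos: [0.59, -0.3265, 0.2346]
eef_rot: [-1.475, -2.773, 0.0]
force: [0.6, -0.8, -2.0]
grip_width: 0.0292
finger_force: 59.9
```

Call:
step_arm:
  targets:
    - [[0.7, 0, 0, -1.2, 0], [0.7, 0, 0, -2.2, 0], [0.7, 0, 0, -2.8, 0], [0.7, 0, 0, -2.8, 0], [0.7, 0, 0, -2.8, 0]]

```text
time_s: 7.42
eef_pos: [0.5902, -0.3265, 0.3027]
eef_rot: [1.475, 2.773, -0.0]
force: [0.3, 0.2, -4.2]
grip_width: 0.0291
finger_force: 60.1
```

```bash
cat >> h.py <<'E'
def tip(show=True):
    s=sense();G=s["eef_pos"]+[0,0,.019];P=[]
    for n in("top","side"):
        im=capture(n);cv2.imwrite(f"pics/last_{n}.png",im[:,:,::-1])
        e=proj(n,guess(G))[0];best=None
        for r in outline_of(n,"probe"):
            m=r["mask"];ys,xs=np.nonzero(m)
            if len(xs)==0: continue
            dd=np.hypot(xs-e[0],ys-e[1]).min()
            if dd<12 and (best is None or len(xs)>len(best[0])):best=(xs,ys)
        if best is None: print(n,"no probe");return None
        a=proj(n,np.array([G]))[0];u=(e-a)/np.linalg.norm(e-a)
        k=(best[0]*u[0]+best[1]*u[1]);top=k>k.max()-1.5
        P.append((best[0][top].mean()+u[0]*.3,best[1][top].mean()+u[1]*.3))
    p,er=tri(*P);d=p-G
    print("px",np.round(P,1),"tip",np.round(p,4),"err",round(er,4),"len",round(np.linalg.norm(d),4),"yaw",np.degrees(np.arctan2(d[1],d[0])).round(1),"pitch",np.degrees(np.arcsin(-d[2]/np.linalg.norm(d))).round(1))
    return p
def guess(G):
    r=sense()["eef_rot"];f=2*np.arctan2(r[1],r[0]);t=np.radians(29)
    return G+.156*np.array([np.cos(f)*np.cos(t),np.sin(f)*np.cos(t),-np.sin(t)])
E
python3 - <<'E'
from h import *
s=sense();print(s["time_s"],s["eef_pos"],s["eef_rot"],s["force"])
tip()
t=cv2.imread("pics/last_top.png");d=cv2.imread("pics/last_side.png")
o=np.zeros((480,800,3),np.uint8)
o[:,:400]=cv2.resize(t[210:290,333:400],(400,480),interpolation=2)
o[:,400:]=cv2.resize(d[90:180,310:385],(400,480),interpolation=2);cv2.imwrite("pics/c5.png",o)
E
```

```text
7.4167 [ 0.59017975 -0.32654314  0.30272505] [ 1.47508943e+00  2.77314800e+00 -1.18721923e-04] [ 0.26418726  0.18188701 -4.18918188]
px [[367.9 268.4]
 [352.1 166.8]] tip [ 0.5144 -0.2154  0.2349] err 0.0042 len 0.1601 yaw 124.3 pitch 32.8
```

View pics/c5.png

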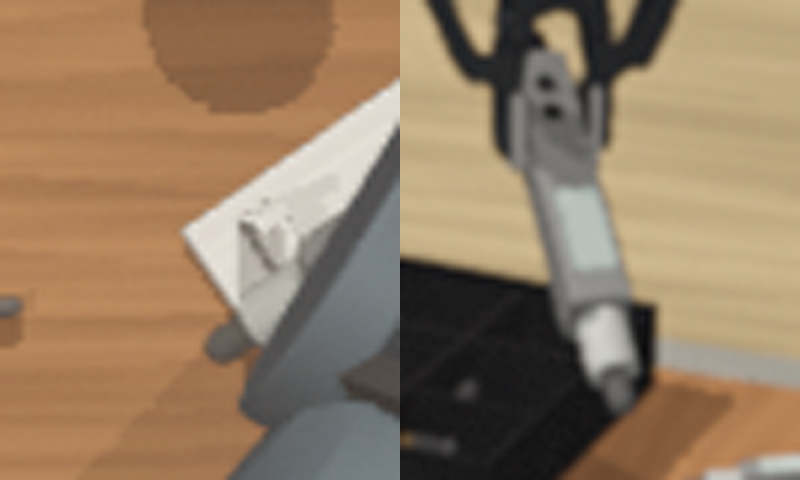

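Call:
step_arm:
  targets:
    - [[0.7, 0.5, 0.5, 0, 0], [0.7, 1.4, 1.35, 0, -0.3], [0.7, 2.4, 2.3, 0, -0.7], [0.7, 3.5, 3.35, 0, -1.1], [0.7, 4.6, 4.4, 0, -1.52]]

```text
time_s: 8.03
eef_pos: [0.617, -0.1678, 0.3017]
eef_rot: [-1.286, -2.865, -0.0]
force: [-0.3, -0.7, -3.3]
grip_width: 0.0293
finger_force: 59.9
```

Call:
step_arm:
  targets:
    - [[0.7, 0.8, 1.0, 0, 0], [0.7, 1.6, 2.0, 0, 0], [0.7, 2.2, 2.7, 0, 0], [0.7, 2.41, 3.04, 0, 0], [0.7, 2.41, 3.04, 0, 0]]

```text
time_s: 8.45
eef_pos: [0.6342, -0.0718, 0.3019]
eef_rot: [-1.284, -2.866, -0.0]
force: [0.5, 0.2, -2.8]
grip_width: 0.0292
finger_force: 60.0
```

Run:
```python
from h import *
s=sense();print(s["time_s"],s["eef_pos"],s["eef_rot"],s["force"])
tip()
t=cv2.imread("pics/last_top.png");d=cv2.imread("pics/last_side.png")
o=np.zeros((480,800,3),np.uint8)
o[:,:400]=cv2.resize(t[225:321,200:280],(400,480),interpolation=2)
o[:,400:]=cv2.resize(d[180:276,265:345],(400,480),interpolation=2);cv2.imwrite("pics/c6.png",o)
```

```text
8.45 [ 0.6342492  -0.07184165  0.301906  ] [-1.28413338e+00 -2.86602678e+00 -2.07866431e-04] [ 0.49134242  0.15936775 -2.82421134]
top no probe
```

View pics/c6.png

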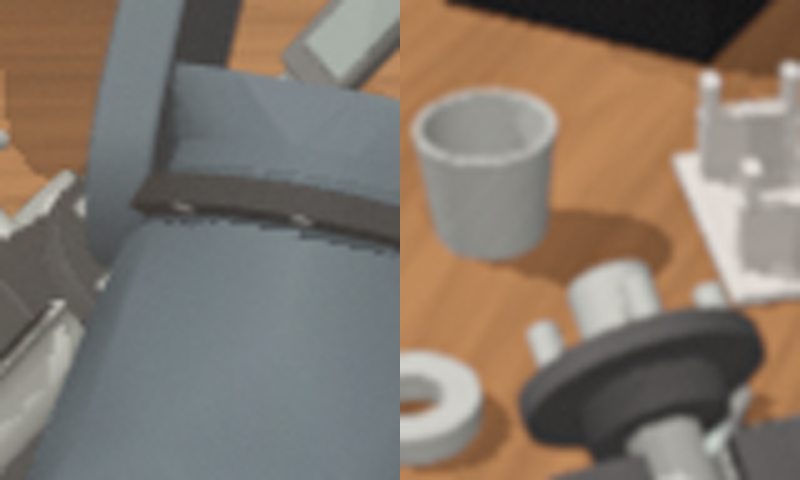

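Run:
```python
from h import *
G=sense()["eef_pos"]+[0,0,.019];g=guess(G)
for n in("top","side"):
    print(n,"tip,grip px",np.round(proj(n,np.array([g,G,G+(G-g)*.43])),1))
    for r in outline_of(n,"probe"):print(round(r["conf"],2),np.round(r["rect"],1),r["mask"].sum())
print(g)
```

```text
top tip,grip px [[248.3 256.1]
 [296.  206.6]
 [318.6 183.1]]
0.7 [274.1 229.2  38.3  24.9] 522
0.7 [521.1 269.6  31.6  56.1] 573
side tip,grip px [[299.5 210.9]
 [278.2 149. ]
 [269.9 124.8]]
0.74 [343.8 132.1  27.7  69. ] 782
0.7 [386.5 179.3  49.7   6.7] 323
[0.54336556 0.0275689  0.24543235]
```

Run:
```python
from h import *
s=sense();im=capture("side");cv2.imwrite("pics/side7.png",im[:,:,::-1]);E=s["eef_pos"]
r=s["eef_rot"];f=2*np.arctan2(r[1],r[0]);x=np.array([np.cos(f),np.sin(f),0])
T=E+x*.1345-[0,0,.0678];print("tip est",T,np.degrees(f))
G=E+[0,0,.019];e=proj("side",T)[0];a=proj("side",G)[0];u=(e-a)/np.linalg.norm(e-a);print("pred tip px",e)
for q in outline_of("side","probe"):
    ys,xs=np.nonzero(q["mask"]);print(round(q["conf"],2),q["rect"])
    if np.hypot(xs-e[0],ys-e[1]).min()<15:
        k=xs*u[0]+ys*u[1];t=k>k.max()-1.5;print("tip px",xs[t].mean(),ys[t].mean())
A=np.array([.5195,.052,.2125]);d=np.array([.579,-.646,.498]);w=T-A;al=w@d;print("along",al,"off",w-al*d)
print(proj("side",np.array([A,A+d*.04])))
```

```text
tip est [0.54474853 0.02536523 0.23443311] -228.4837063269408
pred tip px [299.51790845 214.95588798]
0.67 [285.6, 172.3, 37.1, 83.0]
tip px 300.1666666666667 214.16666666666666
0.57 [389.1, 177.4, 44.9, 9.1]
along 0.04274764912402103 off [0.00049764 0.00098022 0.00064479]
[[306.30435632 233.56408235]
 [300.35301429 216.20063531]]
```

Call:
step_arm:
  targets:
    - [[0.7, 0.25, 0, 0.14, 0], [0.7, 0.55, 0, 0.32, 0], [0.7, 0.85, 0, 0.49, 0], [0.7, 1.04, 0, 0.6, 0], [0.7, 1.04, 0, 0.6, 0]]

```text
time_s: 9.17
eef_pos: [0.6159, -0.0538, 0.2868]
eef_rot: [-1.287, -2.864, 0.0]
force: [0.1, -0.6, -3.6]
grip_width: 0.0286
finger_force: 59.9
```

```bash
cat >> h.py <<'E'
def rep():
    s=sense();E=s["eef_pos"];r=s["eef_rot"];f=2*np.arctan2(r[1],r[0]);x=np.array([np.cos(f),np.sin(f),0])
    T=E+x*.1345-[0,0,.0678];A=np.array([.5195,.052,.2125]);d=np.array([.579,-.646,.498]);w=T-A;al=w@d
    F=s["force"]-[0,0,-3.2];print(round(s["time_s"],2),"along mm",np.round(al*1e3,1),"off",np.round((w-al*d)*1e3,1),"F.d",np.round(F@d,2),np.round(s["force"],2),"yaw",np.degrees(f)%360)
E
python3 -c "from h import *
rep()"
```

```text
9.17 along mm 10.7 off [0.8 1.6 1.2] F.d 0.25 [ 0.11 -0.59 -3.59] yaw 131.6186424075297
```

Call:
step_arm:
  targets:
    - [[0.7, 0.07, -0.03, 0.06, 0], [0.7, 0.14, -0.06, 0.1, 0], [0.7, 0.21, -0.06, 0.15, 0], [0.7, 0.21, -0.06, 0.15, 0]]

```text
time_s: 9.5
eef_pos: [0.612, -0.0518, 0.2836]
eef_rot: [-1.288, -2.865, 0.0]
force: [0.4, -0.9, -2.9]
grip_width: 0.0293
finger_force: 59.9
```

```bash
python3 -c "from h import *
rep()"
```

```text
9.5 along mm 5.6 off [0.  0.4 0.5] F.d 0.96 [ 0.45 -0.86 -2.9 ] yaw 131.5769227638038
```

Call:
step_arm:
  targets:
    - [[0.7, 0.05, 0, 0.03, 0], [0.7, 0.1, 0, 0.06, 0], [0.7, 0.1, 0, 0.06, 0]]

```text
time_s: 9.75
eef_pos: [0.6105, -0.0499, 0.2822]
eef_rot: [-1.288, -2.865, -0.0]
force: [0.7, 0.2, -2.1]
grip_width: 0.0293
finger_force: 59.9
```

```bash
python3 -c "from h import *
rep()"
```

```text
9.75 along mm 2.8 off [0.1 0.5 0.5] F.d 0.83 [ 0.75  0.19 -2.15] yaw 131.57579291469864
```

Call:
step_arm:
  targets:
    - [[0.7, 0.04, 0, 0.02, 0], [0.7, 0.07, 0, 0.04, 0], [0.7, 0.07, 0, 0.04, 0]]

```text
time_s: 10.0
eef_pos: [0.6093, -0.0486, 0.2812]
eef_rot: [-1.288, -2.865, 0.0]
force: [-0.4, -0.3, -3.3]
grip_width: 0.0289
finger_force: 59.9
```

```bash
python3 -c "from h import *
rep()"
```

```text
10.0 along mm 0.8 off [0.1 0.5 0.5] F.d -0.1 [-0.42 -0.32 -3.33] yaw 131.58170475069105
```

Call:
step_arm:
  targets:
    - [[0.7, 0.04, 0, 0.02, 0], [0.7, 0.07, 0, 0.04, 0], [0.7, 0.07, 0, 0.04, 0]]

```text
time_s: 10.25
eef_pos: [0.6084, -0.0475, 0.2805]
eef_rot: [1.288, 2.864, -0.0]
force: [0.9, -1.6, -2.2]
grip_width: 0.0291
finger_force: 60.0
```

```bash
python3 -c "from h import *
rep()"
```

```text
10.25 along mm -0.8 off [0.1 0.6 0.6] F.d 2.05 [ 0.88 -1.63 -2.22] yaw 131.57541170936187
```

Call:
step_arm:
  targets:
    - [[0.7, 0.04, 0, 0.02, 0], [0.7, 0.07, 0, 0.04, 0], [0.7, 0.07, 0, 0.04, 0]]

```text
time_s: 10.5
eef_pos: [0.6072, -0.0462, 0.2795]
eef_rot: [1.288, 2.865, -0.0]
force: [2.2, -2.5, -1.5]
grip_width: 0.0294
finger_force: 60.0
```

```bash
python3 -c "from h import *
rep()"
```

```text
10.5 along mm -2.9 off [0.1 0.6 0.6] F.d 3.72 [ 2.17 -2.51 -1.5 ] yaw 131.57545113905212
```

Call:
step_arm:
  targets:
    - [[0.7, 0.04, 0, 0.02, 0], [0.7, 0.04, 0, 0.02, 0]]

```text
time_s: 10.67
eef_pos: [0.6065, -0.0454, 0.2789]
eef_rot: [1.288, 2.865, -0.0]
force: [2.6, -3.5, -0.9]
grip_width: 0.0295
finger_force: 60.1
```

```bash
python3 -c "from h import *
rep()"
```

```text
10.67 along mm -4.0 off [0.1 0.6 0.6] F.d 4.91 [ 2.6  -3.48 -0.88] yaw 131.57366088415785
```

Call:
step_arm:
  targets:
    - [[0.7, 0.035, 0, 0.02, 0], [0.7, 0.035, 0, 0.02, 0], [0.7, 0.035, 0, 0.02, 0], [0.7, 0.035, 0, 0.02, 0], [0.7, 0.035, 0, 0.02, 0]]

```text
time_s: 11.08
eef_pos: [0.6059, -0.0448, 0.2784]
eef_rot: [1.288, 2.865, -0.0]
force: [3.1, -4.0, -0.1]
grip_width: 0.0292
finger_force: 60.1
```

```bash
python3 -c "
from h import *
rep()
d=capture('side');rep();t=cv2.imread('pics/top0.png')
o=np.zeros((480,800,3),np.uint8)
o[:,:400]=cv2.resize(d[225:249,296:316][:,:,::-1],(400,480),interpolation=2)
o[:,400:]=cv2.resize(d[130:274,230:350][:,:,::-1],(400,480),interpolation=2);cv2.imwrite('pics/c8.png',o)"
```

```text
11.08 along mm -5.1 off [0.1 0.6 0.6] F.d 5.87 [ 3.06 -3.96 -0.12] yaw 131.5711175553912
11.13 along mm -5.1 off [0.1 0.5 0.6] F.d 4.81 [ 2.68 -2.79 -0.26] yaw 131.5730295339414
```

View pics/c8.png

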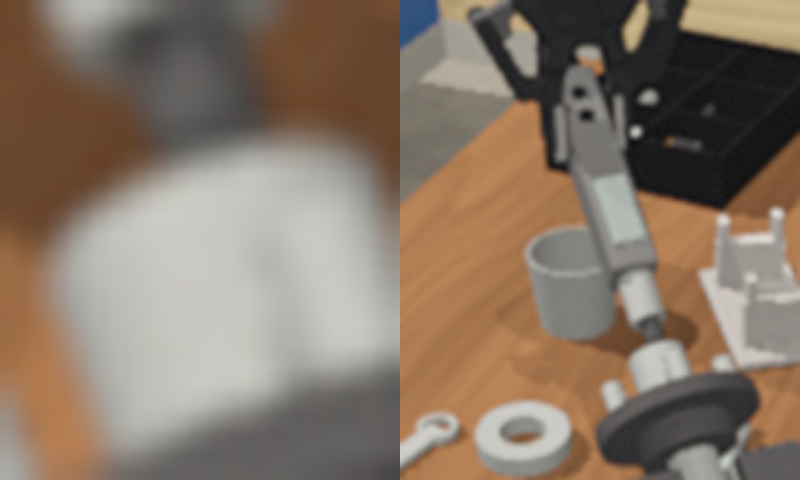

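The nose is centred left to right on the spindle, at column 306.2 against 306.9. It looks a little high, with the tip near row 233.3 and the face centre near row 235.3. I am re-solving the axis with point triangulation plus the vice geometry before holding.

Run:
```python
from h import *
np.set_printoptions(precision=4,suppress=True)
T=lambda x,y:(165+x/4,240+y/4);S=lambda x,y:(180+x/4,228+y/4)
a,e=tri(T(302,106),(307,235.3));b,e2=tri(T(94,325),S(646,433));d=a-b
print(a,e,b,e2,np.linalg.norm(d),np.degrees(np.arctan2(d[1],d[0])),np.degrees(np.arcsin(d[2]/np.linalg.norm(d))))
# global fit: vice x,y,yaw,elev,dist
obs=[("top",T(302,106),'c'),("side",(307,235.3),'c')]
base=[("top",T(378,275),(75,-85)),("top",T(200,440),(-75,-85)),("top",T(18,240),(-75,85))]
tl=T(94,325);sl=[S(551,158),S(646,433)]
def f(p,full=False):
    x,y,yaw,el,D,bz,tl_=p;X=np.array([np.cos(yaw),np.sin(yaw),0]);Y=np.array([-X[1],X[0],0])
    o=np.array([x,y,.13]);ax=X*np.cos(el)+np.array([0,0,np.sin(el)]);C=o+ax*D
    if full:return C,ax
    r=[]
    for n,q,_ in obs:r+=list(proj(n,C)[0]-q)
    for n,q,(u,v) in base:r+=list((proj(n,np.array([x,y,bz])+X*u/1e3+Y*v/1e3)[0]-q)*.5)
    q=proj("side",np.array([C,o]));t=q[1]-q[0];t/=np.linalg.norm(t)
    for s in sl:r.append(np.cross(t,np.array(s)-q[0]))
    q=proj("top",np.array([C,o]));t=q[1]-q[0];t/=np.linalg.norm(t);r.append(np.cross(t,np.array(tl)-q[0]))
    r.append((bz-.012)/.006)
    r.append(0*tl_)
    return np.array(r)
s=least_squares(f,[.433,.147,-.84,.54,.16,.012,0]);C,ax=f(s.x,True)
print(s.x,np.degrees(s.x[2:4]),"C",C,"ax",ax);print(np.round(s.fun,2))
E=sense()["eef_pos"];r=sense()["eef_rot"];g=2*np.arctan2(r[1],r[0])
Tp=E+np.array([np.cos(g),np.sin(g),0])*.1345-[0,0,.0678]
for c,dd in((C,ax),(a,np.array([.579,-.646,.498]))):
    w=Tp-c;al=w@dd;up=np.array([0,0,1])-dd[2]*dd;up/=np.linalg.norm(up);lat=np.cross(dd,up);print("along",al,"up",w@up,"lat",w@lat)
```

```text
[0.5213 0.0493 0.2063] 0.003610345437648926 [0.3994 0.1856 0.1037] 0.0023918822486716515 0.20956795135075676 -48.194376825406174 29.307535010213563
[ 0.4328  0.1473 -0.8377  0.5229  0.1524  0.0105  0.    ] [-47.9986  29.9573] C [0.5211 0.0491 0.2061] ax [ 0.5797 -0.6438  0.4994]
[ 0.42  0.86 -0.81 -0.02  0.29  0.29 -0.2   0.54 -0.37 -0.28 -0.46 -0.57
  0.99 -0.25  0.  ]
along -0.004703446532123305 up 0.007804315068312558 lat -0.0011772200051183726
along -0.004753801730160739 up 0.007614485819153064 lat -0.0009333499389158831<stdin>:18: DeprecationWarning: Arrays of 2-dimensional vectors are deprecated. Use arrays of 3-dimensional vectors instead. (deprecated in NumPy 2.0)
<stdin>:19: DeprecationWarning: Arrays of 2-dimensional vectors are deprecated. Use arrays of 3-dimensional vectors instead. (deprecated in NumPy 2.0)
```

Call:
step_arm:
  targets:
    - [[0.7, -0.2, 0, -0.12, 0], [0.7, -0.42, 0, -0.24, 0], [0.7, -0.5, 0, -0.11, 0], [0.7, -0.57, 0, 0.02, 0], [0.7, -0.57, 0, 0.02, 0]]

```text
time_s: 11.55
eef_pos: [0.6149, -0.0555, 0.2764]
eef_rot: [-1.288, -2.863, 0.001]
force: [-0.1, 0.5, -2.2]
grip_width: 0.0292
finger_force: 60.0
```

Call:
step_arm:
  targets:
    - [[0.7, 0.07, 0, 0.04, 0], [0.7, 0.14, 0, 0.08, 0], [0.7, 0.21, 0, 0.12, 0], [0.7, 0.21, 0, 0.12, 0]]

```text
time_s: 11.88
eef_pos: [0.6115, -0.051, 0.2746]
eef_rot: [-1.288, -2.865, 0.0]
force: [0.9, 0.1, -3.6]
grip_width: 0.0292
finger_force: 60.0
```

```bash
sed -i 's/A=np.array(\[.5195,.052,.2125\]);d=np.array(\[.579,-.646,.498\])/A=np.array([.5212,.0492,.2062]);d=np.array([.5797,-.6438,.4994])/' h.py; python3 -c "from h import *
rep()"
```

```text
11.88 along mm 0.6 off [0.6 0.8 0.3] F.d 0.25 [ 0.93  0.14 -3.61] yaw 131.59359972862444
```

Call:
step_arm:
  targets:
    - [[0.7, 0.05, -0.02, 0.03, 0], [0.7, 0.1, -0.03, 0.06, 0], [0.7, 0.1, -0.03, 0.06, 0]]

```text
time_s: 12.13
eef_pos: [0.6098, -0.0501, 0.2736]
eef_rot: [1.288, 2.864, 0.0]
force: [3.1, -1.9, -1.8]
grip_width: 0.0285
finger_force: 60.2
```

```bash
python3 -c "from h import *
rep()"
```

```text
12.13 along mm -1.4 off [0.2 0.4 0.3] F.d 3.73 [ 3.09 -1.91 -1.79] yaw 131.56806759995743
```

Call:
step_arm:
  targets:
    - [[0.7, 0.04, 0, 0.02, 0], [0.7, 0.08, 0, 0.05, 0], [0.7, 0.08, 0, 0.05, 0], [0.7, 0.08, 0, 0.05, 0]]

```text
time_s: 12.47
eef_pos: [0.6085, -0.0487, 0.2723]
eef_rot: [1.288, 2.864, 0.0]
force: [3.4, -1.0, -0.5]
grip_width: 0.029
finger_force: 60.3
```

```bash
python3 -c "from h import *
rep();capture('side');rep();q=outline_of('side','probe')
for r in q:
    ys,xs=np.nonzero(r['mask']);k=ys>ys.max()-1.5;print(r['conf'],xs[k].mean(),ys.max())
rep()"
```

```text
12.47 along mm -3.8 off [0.2 0.3 0.2] F.d 3.94 [ 3.39 -0.95 -0.47] yaw 131.57163823626746
12.52 along mm -3.8 off [0.2 0.4 0.2] F.d 4.29 [ 3.66 -1.12 -0.3 ] yaw 131.57126654597067
0.71 380.93548387096774 184
0.65 304.72727272727275 232
12.57 along mm -3.8 off [0.2 0.3 0.2] F.d 4.34 [ 3.77 -1.72 -1.1 ] yaw 131.56651860556636
```

Call:
step_arm:
  targets:
    - [[0.7, 0.02, 0, 0.01, 0], [0.7, 0.04, 0, 0.02, 0], [0.7, 0.04, 0, 0.02, 0], [0.7, 0.04, 0, 0.02, 0], [0.7, 0.04, 0, 0.02, 0]]

```text
time_s: 12.98
eef_pos: [0.6077, -0.0479, 0.2716]
eef_rot: [1.288, 2.865, 0.0]
force: [4.7, -2.4, 0.3]
grip_width: 0.0295
finger_force: 60.4
```

Call:
step_arm:
  targets:
    - [[0.7, 0, 0, 0, 0], [0.7, 0, 0, 0, 0], [0.7, 0, 0, 0, 0], [0.7, 0, 0, 0, 0], [0.7, 0, 0, 0, 0]]

```text
time_s: 13.4
eef_pos: [0.6077, -0.0478, 0.2716]
eef_rot: [1.288, 2.865, 0.0]
force: [3.7, -2.0, 0.4]
grip_width: 0.0291
finger_force: 60.4
```

Call:
step_arm:
  targets:
    - [[0.7, 0, 0, 0, 0], [0.7, 0, 0, 0, 0], [0.7, 0, 0, 0, 0], [0.7, 0, 0, 0, 0], [0.7, 0, 0, 0, 0]]

```text
time_s: 13.82
eef_pos: [0.6076, -0.0478, 0.2715]
eef_rot: [1.288, 2.865, 0.0]
force: [5.3, -1.4, 0.5]
grip_width: 0.0292
finger_force: 60.4
```

Call:
step_arm:
  targets:
    - [[0.7, 0, 0, 0, 0], [0.7, 0, 0, 0, 0], [0.7, 0, 0, 0, 0], [0.7, 0, 0, 0, 0], [0.7, 0, 0, 0, 0]]

```text
time_s: 14.23
eef_pos: [0.6076, -0.0478, 0.2716]
eef_rot: [1.288, 2.865, 0.0]
force: [5.0, -1.8, 0.4]
grip_width: 0.0289
finger_force: 60.4
```

Call:
step_arm:
  targets:
    - [[0.7, 0, 0, 0, 0], [0.7, 0, 0, 0, 0], [0.7, 0, 0, 0, 0], [0.7, 0, 0, 0, 0], [0.7, 0, 0, 0, 0]]

```text
time_s: 14.65
eef_pos: [0.6076, -0.0478, 0.2715]
eef_rot: [-1.288, -2.865, 0.0]
force: [5.0, -1.5, 0.8]
grip_width: 0.0291
finger_force: 60.4
```

```bash
python3 -c "from h import *
rep()"
```

```text
14.65 along mm -5.2 off [0.2 0.2 0.1] F.d 5.88 [ 5.03 -1.54  0.75] yaw 131.57483007401302
```

Call:
step_arm:
  targets:
    - [[0.7, -0.2, 0, -0.11, 0], [0.7, -0.5, 0, -0.29, 0], [0.7, -0.9, 0, -0.52, 0], [0.7, -1.3, 0, -0.75, 0], [0.7, -1.4, 0, -0.81, 0]]

```text
time_s: 15.07
eef_pos: [0.6314, -0.0752, 0.2922]
eef_rot: [-1.289, -2.864, 0.001]
force: [0.9, -1.0, -2.8]
grip_width: 0.029
finger_force: 60.0
```

Call:
step_arm:
  targets:
    - [[0.7, -0.5, -0.6, 0, 0], [0.7, -1.4, -1.7, -0.1, 0.3], [0.7, -2.3, -2.8, -0.2, 0.7], [0.7, -3.2, -3.9, -0.35, 1.1], [0.7, -4.1, -5.0, -0.35, 1.45]]

```text
time_s: 15.48
eef_pos: [0.6047, -0.235, 0.3008]
eef_rot: [-1.468, -2.776, -0.0]
force: [1.2, 0.1, -2.0]
grip_width: 0.0287
finger_force: 60.0
```

```bash
cat >> h.py <<'E'
def to(x,y,yaw=124.3):
    s=sense();E=s["eef_pos"];r=s["eef_rot"];g=2*np.arctan2(r[1],r[0]);d=np.array([x,y])-E[:2]
    print(np.round(E,4),np.round(s["force"],1),"yaw",np.degrees(g)%360,"dx,dy units",(d@[np.cos(g),np.sin(g)]/.025).round(2),(d@[np.sin(g),-np.cos(g)]/.025).round(2),"turn",round((np.degrees(g)%360-yaw)/5,2))
E
python3 -c "from h import *
to(.5906,-.3268)"
```

```text
[ 0.6047 -0.235   0.3008] [ 1.2  0.1 -2. ] yaw 124.25968677265075 dx,dy units -2.72 -2.53 turn -0.01
```

Call:
step_arm:
  targets:
    - [[0.7, -0.9, -0.8, 0, 0], [0.7, -1.8, -1.6, 0, 0], [0.7, -2.4, -2.2, 0, 0], [0.7, -2.65, -2.4, 0, 0], [0.7, -2.65, -2.4, 0, 0]]

```text
time_s: 15.9
eef_pos: [0.5924, -0.3236, 0.2997]
eef_rot: [-1.469, -2.775, -0.0]
force: [0.7, 0.3, -4.3]
grip_width: 0.0292
finger_force: 60.0
```

```bash
python3 -c "from h import *
to(.5902,-.3265)
tip();to(.5902,-.3265)"
```

```text
[ 0.5924 -0.3236  0.2997] [ 0.7  0.3 -4.3] yaw 124.21178656030051 dx,dy units -0.05 -0.14 turn -0.02
px [[367.2 267.4]
 [350.6 167.8]] tip [ 0.517  -0.214   0.2324] err 0.0031 len 0.1586 yaw 124.5 pitch 33.0
[ 0.5935 -0.3208  0.3005] [ 0.1  0.4 -1.6] yaw 124.40091237136073 dx,dy units -0.11 -0.24 turn 0.02
```

Call:
step_arm:
  targets:
    - [[0.7, -0.11, -0.24, 0.8, 0], [0.7, -0.11, -0.24, 2.2, 0], [0.7, -0.11, -0.24, 3.6, 0], [0.7, -0.11, -0.24, 5.0, 0], [0.7, -0.11, -0.24, 6.2, 0]]

```text
time_s: 16.52
eef_pos: [0.5897, -0.3262, 0.1435]
eef_rot: [-1.464, -2.778, -0.0]
force: [0.8, 0.7, -3.3]
grip_width: 0.0294
finger_force: 60.1
```

Call:
step_arm:
  targets:
    - [[0.7, 0, 0, 0.6, 0], [0.7, 0, 0, 1.0, 0], [0.7, 0, 0, 1.0, 0], [0.7, 0, 0, 1.0, 0]]

```text
time_s: 16.85
eef_pos: [0.5904, -0.3275, 0.1214]
eef_rot: [1.465, 2.778, -0.0]
force: [0.6, -0.3, -2.4]
grip_width: 0.029
finger_force: 59.9
```

```bash
python3 -c "from h import *
to(.5904,-.3266)"
```

```text
[ 0.5904 -0.3275  0.1214] [ 0.6 -0.3 -2.4] yaw 124.3706297615461 dx,dy units 0.03 0.02 turn 0.01
```

Call:
step_arm:
  targets:
    - [[0.7, 0.03, 0.02, 0.3, 0], [0.7, 0.03, 0.02, 0.6, 0], [0.7, 0.03, 0.02, 0.7, 0], [0.7, 0.03, 0.02, 0.7, 0]]

```text
time_s: 17.18
eef_pos: [0.5895, -0.3266, 0.1027]
eef_rot: [-1.467, -2.777, -0.001]
force: [-1.8, 1.6, -1.7]
grip_width: 0.0291
finger_force: 60.4
```

Call:
step_arm:
  targets:
    - [[0.3, 0, 0, 0, 0], [0.3, 0, 0, 0, 0], [0.3, 0, 0, 0, 0], [0.3, 0, 0, 0, 0]]
  squeeze: 20

```text
time_s: 17.52
eef_pos: [0.5898, -0.327, 0.1032]
eef_rot: [1.467, 2.778, -0.0]
force: [-0.2, -0.6, -2.2]
grip_width: 0.0297
finger_force: 5.5
```

Call:
step_arm:
  targets:
    - [[0.3, 0, 0, 0.2, 0], [0.3, 0, 0, 0.4, 0], [0.3, 0, 0, 0.6, 0], [0.3, 0, 0, 0.8, 0], [0.3, 0, 0, 0.8, 0]]

```text
time_s: 17.93
eef_pos: [0.5893, -0.3267, 0.0816]
eef_rot: [-1.466, -2.777, -0.0]
force: [0.1, 1.1, -3.2]
grip_width: 0.0299
finger_force: 5.1
```

```bash
python3 -c "from h import *
tip();to(.5904,-.3266)
for r in outline_of('side','probe'):print(r['conf'],r['rect'])"
```

```text
px [[358.5 272.9]
 [351.4 235.7]] tip [ 0.5058 -0.2062  0.0419] err 0.0021 len 0.1579 yaw 124.7 pitch 21.8
[ 0.5896 -0.3268  0.0829] [-0.  -0.  -2.3] yaw 124.33104216705672 dx,dy units -0.01 0.03 turn 0.01
0.63 [343.2, 205.7, 26.9, 58.3]
0.55 [386.6, 178.6, 45.8, 6.1]
```

Rotating back as planned: the pitch is now 22°. I am lowering the rest of the way.

Call:
step_arm:
  targets:
    - [[0.3, 0, 0, 0.3, 0], [0.3, 0, 0, 0.6, 0], [0.3, 0, 0, 0.9, 0], [0.3, 0, 0, 1.2, 0], [0.3, 0, 0, 1.2, 0]]

```text
time_s: 18.6
eef_pos: [0.5895, -0.3267, 0.0515]
eef_rot: [-1.467, -2.777, -0.0]
force: [-0.1, 0.5, -2.8]
grip_width: 0.03
finger_force: 5.3
```

Call:
step_arm:
  targets:
    - [[0.3, 0, 0, 0.12, 0], [0.3, 0, 0, 0.15, 0], [0.3, 0, 0, 0.15, 0]]

```text
time_s: 18.85
eef_pos: [0.5898, -0.3271, 0.0498]
eef_rot: [1.467, 2.778, -0.0]
force: [-1.9, 0.4, 4.8]
grip_width: 0.0299
finger_force: 6.4
```

```bash
python3 -c "from h import *
tip();to(.5904,-.3266)
for r in outline_of('side','probe'):print(r['conf'],r['rect'])"
```

```text
side no probe
[ 0.5898 -0.3271  0.0498] [-1.3 -0.4  4.1] yaw 124.32794220026055 dx,dy units 0.0 0.03 turn 0.01
0.7 [344.5, 208.6, 23.4, 41.4]
0.52 [384.5, 179.1, 41.4, 9.5]
```

Call:
step_arm:
  targets:
    - [[0.2, 0, 0, 0, 0], [0.0, 0, 0, 0, 0], [-0.5, 0, 0, 0, 0], [-1, 0, 0, 0, 0], [-1, 0, 0, 0, 0]]

```text
time_s: 19.52
eef_pos: [0.5897, -0.3269, 0.0491]
eef_rot: [-1.467, -2.778, -0.0]
force: [0.5, -1.0, -0.7]
grip_width: 0.077
finger_force: 0.0
```

Call:
step_arm:
  targets:
    - [[-1, 0, 0, 0, 0], [-1, 0, 0, 0, 0], [-1, 0, 0, -0.5, 0], [-1, 0, 0, -1.5, 0], [-1, 0, 0, -2.8, 0]]

```text
time_s: 19.93
eef_pos: [0.5888, -0.3263, 0.1189]
eef_rot: [-1.465, -2.775, -0.001]
force: [-0.5, -0.8, 1.0]
grip_width: 0.0855
finger_force: 0.0
```

Call:
step_arm:
  targets:
    - [[-1, 0, 0, -1.5, 0], [-1, 0, 0, -3.0, 0], [-1, -1.5, -1, -4.5, 0], [-1, -3, -2, -5, 0], [-1, -4.5, -3, -5, 0]]

```text
time_s: 20.35
eef_pos: [0.592, -0.44, 0.2475]
eef_rot: [1.461, 2.774, -0.002]
force: [0.5, 0.2, 0.2]
grip_width: 0.0854
finger_force: 0.0
```

Call:
step_arm:
  targets:
    - [[-1, -1.5, 0, 0, 0], [-1, -3, 0, 0, 0], [-1, -4, 0, 0, 0], [-1, -4, 0, 0, 0]]

```text
time_s: 20.68
eef_pos: [0.6478, -0.5248, 0.2394]
eef_rot: [-1.469, -2.776, 0.0]
force: [-1.0, 0.0, -1.0]
grip_width: 0.0855
finger_force: 0.0
```

Run:
```python
from h import *
to(.59,-.3266)
P={}
for n in("top","side"):
    im=capture(n);cv2.imwrite(f"pics/fin_{n}.png",im[:,:,::-1]);a=cv2.imread(f"pics/{n}0.png");df=np.abs(im[:,:,::-1].astype(int)-a).sum(2)
    sl=(slice(205,285),slice(345,445)) if n=="top" else (slice(180,250),slice(315,375))
    print(n,"mean diff at rest",df[sl].mean().round(1),"n>90:",(df[sl]>90).sum())
    for r in outline_of(n,"probe"):print(round(r["conf"],2),np.round(r["rect"],1))
    for l in("hammer","wrench","screwdriver","bearing","spray_can","cup","nut"):
        q=outline_of(n,l);print(n,l,[np.round(r["rect"][:2],0).tolist() for r in q[:1]])
```

```text
[ 0.6478 -0.5248  0.2394] [-1.  0. -1.] yaw 124.21132054146508 dx,dy units 7.86 2.55 turn -0.02
top mean diff at rest 24.3 n>90: 233
0.9 [392.9 245.6  76.8  58.2]
0.57 [304.1 262.2  63.1  14.7]
top hammer [[146.0, 203.0]]
top wrench [[271.0, 165.0]]
top screwdriver []
top bearing [[301.0, 199.0]]
top spray_can [[202.0, 175.0]]
top cup [[374.0, 181.0]]
top nut []
side mean diff at rest 23.1 n>90: 14
0.74 [340.9 210.4  30.   42.1]
0.64 [387.8 179.2  46.3   7.8]
side hammer [[181.0, 385.0]]
side wrench [[227.0, 272.0]]
side screwdriver [[419.0, 223.0]]
side bearing [[268.0, 261.0]]
side spray_can [[192.0, 291.0]]
side cup [[282.0, 215.0]]
side nut [[192.0, 291.0]]
```

```bash
python3 -c "
from bench import *
print(finish_job())"
```

```text
the job is handed in; nothing more can be done
None
```

The reading was held for about 1.7 s at roughly 5 mm of nose travel, an estimate from 5–6 N of contact force. The probe is back in its rest with the gripper clear, and the job is handed in. The hand-in gave no verdict, so whether the nose was within 8 mm of the face's middle rests on my camera measurement. The screwdriver and nut were not re-found in both views; the other bystanders look unmoved.

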